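Comb the chopsticks into the grooves of their tray

ROBOT

A 7-joint arm with a two-finger parallel gripper is mounted at the origin on a cart in front of the work surface, level with it; the furniture and walls round the work are solid. World frame = base frame: x ahead of the robot, y to its left, z up, the work surface at z = 0. Lengths are in m, angles in rad, forces in N, time in s.
With the tool pointing down it reaches from about 0.4 to 0.85 m from the base axis. Payload 10.4 kg.
Tool frame: the origin (TCP) lies on the front face of the gripper's body, between the roots of the fingers; the fingertips stand 73 mm ahead of it and the grasp point (between the pads) lies 54 mm ahead of it; z points along the fingers, y is the line along which they close (so a half turn about z gives the same grasp; the last joint's range is limited). The gripper opens to 85 mm and grips with 20 to 120 N. Pads are 22 mm wide; open, the fingers measure 114 mm over their backs; the gripper's body (76 mm by 85 mm) begins 54 mm behind the grasp point. The pads swing forward as they close: fully open they stand 13 mm farther back than shut.
Start: joints at [-1.287, 0.332, -0.065, 1.46, 0.022, 1.35, -0.088], TCP at [0.189, 0.596, 0.304] pointing down, gripper open.
Joint ranges: [-2.6, 2.6], [-0.5, 2.12], [-1.47, 1.34], [0.16, 2.42], [-1.27, 4.41], [0.06, 2.06], [-2.6, 2.6]. Speed limits (rad/s): [2.22, 2.22, 2.79, 2.79, 3.14, 3.14, 3.14].

INTERFACE

Orientations are given as a unit quaternion [x, y, z, w].
In Python, from workcell import manip gives the robot as it stands.
- The arm moves only by the shell command python3 -m jog 'ROWS' [FORCE]. ROWS is JSON, a list of rows, each an object with "grip": the gripper command: -1 is fully open, 1 is shut, values between are in proportion; "slide": the shift along the tool's x, y, z in cm, a list of three; "yaw": the turn about the tool's z in rad. A call has 1 to 8 rows; each row shifts and turns the commanded pose from where the row before left it, along the tool's axes as they then stand; what a row does not reach is not made up. A row lasts 1/10 s, in which the tool goes at most 50 mm and 8.59 degrees, less where a joint would pass 70% of its speed; a pose out of reach is approached as far as the arm can. A call with a gripper value outside its range is refused whole. The fingers move at their own pace and stop on an object; FORCE is the grip in N (left out, the last holds). Time passes only in rows, so rows that do not move let the fingers close. It gives the time, the measured TCP pose, the force, the opening and the grip force at its end, in the units of the state.
- manip.get_obs(): the state, without advancing time (a new reading comes with each control period).
- manip.camera(name): name is "scene" or "top" or "wrist"; returns the picture (480x640x3 uint8, blue, green, red); there is no depth.
- manip.calibration(name): a dict with "vfov" (degrees; the focal length in pixels is half the picture's height over the tangent of half this angle, whatever the lens; pixels are square), "cx", "cy" (the principal point, pixels), "k1" (the pictures are not rectified: a ray, as slopes to the right and down, at radius r is drawn at 1 + k1 r^2 times it, then the intrinsics apply), "camera_from_world" (4x4, takes a point from world to camera coordinates). Camera axes: x right, y down, z forward; pixel columns grow to the right and rows downward; lengths in m; the calibration is good to about 2 mm. A picture is of the moment at which its call begins: read the wrist's pose just before it. calibration takes no time and is no camera call; for the wrist camera it gives the pose at the moment of the call.
- manip.hand_in(): hands the job in; it is judged then, once.
Trained networks look in the newest picture that a camera, given by its name, has taken for a name from the list of things; names that differ only in an ending like _2 or _b are one class to them, and where a whole thing is asked for, a point or a joint stands for the part that bears it (a point fixed in the world has none). Each returns a list of dicts, best first, with "conf" (0 to 1); they miss things now and then, are a little off and sometimes report something else, mostly with a low value. They report only what shows in the picture. A call takes as long as a camera call.
- manip.masks_of(thing, camera): "region" (480x640 bool, what is visible of it) and "centre" ([column, row] in pixels, amid what is visible of it).
The state is a dict: "clock": time; "joint_pos": joint angles; "joint_velocities": joint speeds; "tau": joint torques, N m; "position": TCP position; "ee_rot": TCP orientation; "ft_force": force on the tool from outside, world axes, zero at the start; "torque": the same for the moment, N m; "grip_width": opening from 0.0 (shut) to 1.0 (fully open); "grasp_force": force on a finger pad.
Only numpy, scipy, OpenCV 4.12 (cv2) and the standard library are available. Lean on these libraries where they do the work, as an engineer would, in place of code of your own. Each camera call takes 0.05 s, during which the arm holds its last target. There are 200 camera calls.

TASK

The chopsticks lie askew on top of the ridges of their tray. Take the little standing rake by its handle, rest its feet lightly on the tray and, keeping them in light contact with the ridges, comb across the grooves until each chopstick lies parallel, fully down in a groove; then stand the rake upright on the worktop beside the tray. Press only gently, touch the chopsticks with nothing but the rake, and do not disturb the jar, the salt shaker or the glass.

Things in the scene. Friction and masses are not known exactly. Their poses are not given: they have to be found in the camera images.
- tray: dark wooden tray fixed to the worktop, 208 mm (its x) by 182 mm (its y), walls 24 mm high; origin at the middle of its underside. In it lies a rigid grooved insert on pads of unknown thickness: ridge tops 11 to 15 mm above the origin (differs each time, to be felt). 7 grooves along y at x = -48, -32 ... +48 mm, 12 mm wide, 9 mm deep; between them 8 light round ridges 4 mm wide.
- tray_deck (a point): point over the insert's flat deck at the tray's near (-x) end, at tray x = -82 mm, 15 mm above the tray's origin; axes as the tray. The deck is level with the ridge tops, so 0 to 4 mm below this point; it spans x = -100 to -58 mm and is free of sticks from -100 to -64 mm: room to set the rake down behind the sticks. A like deck is at the far end, +58 to +100 mm.
- rake: loose rake standing by itself, 120 to 200 g: cross bar 126 mm long (its y), 24 mm thick, 22 to 34 mm above the feet; under it 7 tines with slippery round steel runner feet 26 mm long (its x, the combing direction), 8 mm wide, 18 mm apart along y, that bridge the grooves without dropping in. Same front and back. Origin under the middle of the feet, z up.
- rake_grip (a point): point in the rake's handle, 72 mm above its feet, on its centre line; axes as the rake. The handle is an upright wooden block 20 mm thick (rake x) by 40 mm wide (rake y), from 34 to 96 mm above the feet, with a red band near its top; best gripped across the 20 mm (fingers closing along rake x).
- rake_feet (a point): middle of the underside of the rake's feet; same point as the rake's origin.
- stick0: chopstick 0, red with two yellow bands, slippery lacquered round rod 160 mm long and 8 mm thick with round ends, 10 to 20 g; origin at its middle on its axis, y axis along its length. At the start it lies slantwise on top of the ridges of the tray (9 to 16 degrees out of line); pushed against a ridge when half-way into a groove it can wedge: back off a little and it drops.
- stick1: chopstick 1, blue with two yellow bands, slippery lacquered round rod 160 mm long and 8 mm thick with round ends, 10 to 20 g; origin at its middle on its axis, y axis along its length. At the start it lies slantwise on top of the ridges of the tray (9 to 16 degrees out of line); pushed against a ridge when half-way into a groove it can wedge: back off a little and it drops.
- stick2: chopstick 2, red with two yellow bands, slippery lacquered round rod 160 mm long and 8 mm thick with round ends, 10 to 20 g; origin at its middle on its axis, y axis along its length. At the start it lies slantwise on top of the ridges of the tray (9 to 16 degrees out of line); pushed against a ridge when half-way into a groove it can wedge: back off a little and it drops.
- stick3: chopstick 3, blue with two yellow bands, slippery lacquered round rod 160 mm long and 8 mm thick with round ends, 10 to 20 g; origin at its middle on its axis, y axis along its length. At the start it lies slantwise on top of the ridges of the tray (9 to 16 degrees out of line); pushed against a ridge when half-way into a groove it can wedge: back off a little and it drops.
- tumbler: drinking glass, 81 mm across, 91 mm high, stands beyond the tray; origin at the middle of its underside. Leave alone.
- salt_shaker: salt shaker, 44 mm across, 90 mm high, stands right of the tray; origin at the middle of its underside. Leave alone.
- jam_jar: small jar, 68 mm across, 84 mm high, stands beyond the tray on the left; origin at the middle of its underside. Leave alone.

How it is judged:
By the outcome, as a careful person would: the job done as asked, in the order asked, and still so for the second after the job is handed in, with the robot touching nothing.
It also fails if it takes over 72 s, if anything falls off the work surface, if the arm or the gripper's body presses on something with over 40 N, if the wrist force passes 120 N, or if a joint passes its speed limit or range.

## Working session

There is one attempt and no reset: what is moved stays moved. The work goes in short steps, Python scripts to look and compute and a shell command to move; the robot and the scene stay as the last step left them, time stands still between calls to the robot, and variables do not carry over. Pictures are saved under pics/ and viewed, at most 10 in all, crops included, and the job is handed in when it is done.

```bash
mkdir -p pics; cat > h.py <<'E'
import numpy as np, cv2
from workcell import manip
from scipy.spatial.transform import Rotation as R
def K(c):
    f=240/np.tan(np.radians(c['vfov'])/2); return f
def proj(P,c):
    P=np.atleast_2d(P); T=np.array(c['camera_from_world']); q=P@T[:3,:3].T+T[:3,3]
    s=q[:,:2]/q[:,2:]; r2=(s**2).sum(1,keepdims=True)
    return s*(1+c['k1']*r2)*K(c)+[c['cx'],c['cy']]
def ray(px,c):
    d=(np.atleast_2d(px).astype(float)-[c['cx'],c['cy']])/K(c); s=d.copy()
    for _ in range(30): s=d/(1+c['k1']*(s**2).sum(1,keepdims=True))
    T=np.array(c['camera_from_world']); D=np.c_[s,np.ones(len(s))]@T[:3,:3]
    return -T[:3,:3].T@T[:3,3],D
def onz(px,c,z):
    o,D=ray(px,c); return o+D*((z-o[2])/D[:,2:])
E
python3 - <<'E'
from h import *
o=manip.get_obs(); print({k:np.round(v,3).tolist() for k,v in o.items()})
for n in ['scene','top']:
    im=manip.camera(n); c=manip.calibration(n); cv2.imwrite(f'pics/{n}0.png',im)
    print(n,c['vfov'],c['k1'],np.round(c['camera_from_world'],3).tolist())
    for t in ['tray','rake','rake_grip','stick0','stick1','tumbler','salt_shaker','jam_jar']:
        for m in manip.masks_of(t,n)[:4]:
            r=m['region'].astype(np.uint8); p=cv2.findNonZero(r)
            print(n,t,round(m['conf'],2),np.round(m['centre']),np.round(cv2.boundingRect(p)),np.round(onz(m['centre'],c,0.015),3).tolist(),cv2.minAreaRect(p))
E
```

```text
{'clock': 0.0, 'joint_pos': [-1.287, 0.333, -0.065, 1.461, 0.022, 1.35, -0.089], 'joint_velocities': [-0.001, 0.0, -0.001, 0.001, -0.001, -0.001, 0.001], 'tau': [-0.0, -62.545, 0.049, -39.161, 0.016, 0.01, -0.0], 'position': [0.189, 0.596, 0.303], 'ee_rot': [0.153, 0.988, -0.001, -0.0], 'ft_force': [-0.067, 0.838, 0.524], 'torque': [-0.053, 0.012, 0.008], 'grasp_force': 0.0, 'grip_width': 1.0}
scene 57.45349998678707 -0.058643427740684685 [[-0.854, -0.519, -0.016, 0.588], [-0.204, 0.364, -0.909, 0.163], [0.478, -0.773, -0.417, 0.947], [0.0, 0.0, 0.0, 1.0]]
scene tray 0.62 [346. 257.] [292 232 106  55] [[0.554, 0.095, 0.015]] ((344.43359375, 257.2235107421875), (100.64631652832031, 46.39833450317383), 16.557069778442383)
scene rake 0.82 [322. 306.] [310 275  24  61] [[0.495, 0.314, 0.015]] ((322.0042724609375, 305.0681457519531), (19.257394790649414, 60.396976470947266), 7.696051120758057)
scene rake 0.29 [348. 260.] [294 231 104  55] [[0.54, 0.107, 0.015]] ((344.82354736328125, 257.9945068359375), (99.67117309570312, 45.91777038574219), 15.172917366027832)
scene rake_grip 0.65 [322. 
[... 3692 characters left out ...]
607, 73.66510009765625), 83.41805267333984)
top tumbler 0.9 [274. 160.] [254 136  40  48] [[0.795, 0.14, 0.015]] ((275.5, 159.0), (46.95742416381836, 38.460365295410156), 63.43495178222656)
top tumbler 0.45 [181. 309.] [152 294  61  29] [[0.479, 0.333, 0.015]] ((181.4669189453125, 307.39825439453125), (15.59695816040039, 62.6018180847168), 71.99584197998047)
top salt_shaker 0.76 [462. 234.] [449 222  26  23] [[0.623, -0.255, 0.015]] ((461.75006103515625, 232.25003051757812), (19.798988342285156, 26.16295051574707), 45.0)
top jam_jar 0.94 [199. 203.] [183 189  37  36] [[0.702, 0.301, 0.015]] ((200.7000274658203, 206.39999389648438), (38.013153076171875, 32.199378967285156), 63.43495178222656)
```

View pics/top0.png

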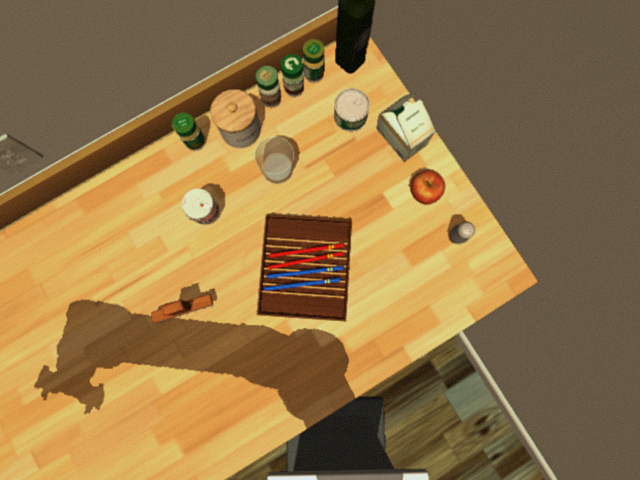

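View pics/scene0.png

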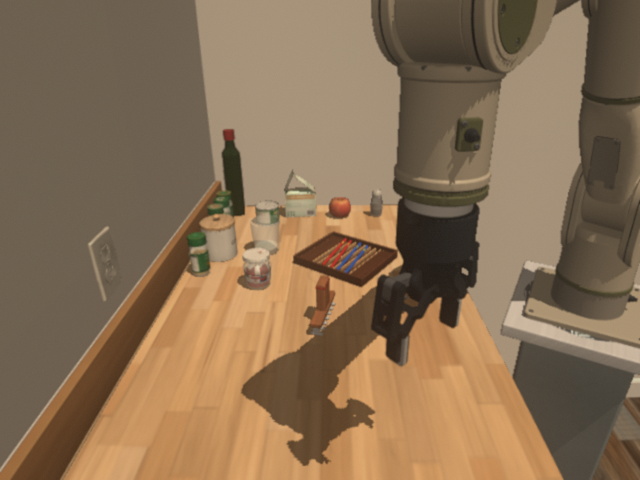

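The top view shows the rake at (181,307), the tray at (305,267) with four slanted sticks, the jar at (200,205), the glass at (275,160) and the salt shaker at (462,232). Next I fit box models of the rake and tray to their masks.

```bash
cat > fit.py <<'E'
from h import *
from scipy.optimize import minimize
def box(x,y,z0,z1): return np.array([[a*x/2,b*y/2,z] for a in(-1,1) for b in(-1,1) for z in(z0,z1)])
MOD={'tray':[box(.208,.182,0,.024)],'rake':[box(.026,.116,0,.022),box(.024,.126,.022,.034),box(.02,.04,.034,.096)]}
S=4
def sil(name,p,c):
    im=np.zeros((480*S,640*S),np.uint8); Rz=R.from_euler('z',p[2]).as_matrix()
    for b in MOD[name]:
        q=proj(b@Rz.T+[p[0],p[1],0],c)*S+S/2-.5
        cv2.fillConvexPoly(im,cv2.convexHull(q.astype(np.int32)),255)
    return cv2.resize(im,(640,480),interpolation=cv2.INTER_AREA)/255.
def fit(name,p0,obs):
    def cost(p):
        e=0
        for c,m in obs:
            s=sil(name,p,c); e+=1-np.minimum(s,m).sum()/np.maximum(s,m).sum()
        return e
    best=None
    for da in (-.1,0,.1):
        r=minimize(cost,p0+[0,0,da],method='Nelder-Mead',options=dict(initial_simplex=np.array(p0)+[0,0,da]+np.array([[0,0,0],[.01,0,0],[0,.01,0],[0,0,.08]]),xatol=1e-4,fatol=1e-5))
        if best is None or r.fun<best.fun: best=r
    return best.x,best.fun
E
python3 - <<'E'
from fit import *
C={}
for n in ['top','scene']: manip.camera(n); C[n]=manip.calibration(n)
M={(t,n):manip.masks_of(t,n)[0]['region'].astype(float) for t in['tray','rake'] for n in C}
for t,p0 in [('tray',[.56,.08,-.05]),('rake',[.47,.333,.3])]:
    for cams in (['top'],['scene'],['top','scene']):
        print(t,cams,fit(t,np.array(p0),[(C[n],M[t,n]) for n in cams]))
o=manip.get_obs(); print(o['clock'],R.from_quat(o['ee_rot']).as_matrix().round(3).tolist())
im=manip.camera('top'); v=cv2.resize(im[200:330,140:360],None,fx=3.6,fy=3.6,interpolation=cv2.INTER_CUBIC); cv2.imwrite('pics/crop1.png',v)
E
```

```text
tray ['top'] (array([ 0.56076712,  0.076839  , -0.08919889]), np.float64(0.14585476365150363))
tray ['scene'] (array([ 0.56047689,  0.0838129 , -0.08072881]), np.float64(0.20800421097429178))
tray ['top', 'scene'] (array([ 0.56090786,  0.07781798, -0.0897079 ]), np.float64(0.38283642623141434))
rake ['top'] (array([0.47967056, 0.32816702, 0.29508247]), np.float64(0.09617176063523047))
rake ['scene'] (array([0.4804255 , 0.33216952, 0.32480107]), np.float64(0.106981305640238))
rake ['top', 'scene'] (array([0.4797953 , 0.33073749, 0.29533828]), np.float64(0.2553347509378123))
1.2 [[-0.953, 0.302, -0.0], [0.302, 0.953, 0.0], [0.0, 0.0, -1.0]]
```

View pics/crop1.png

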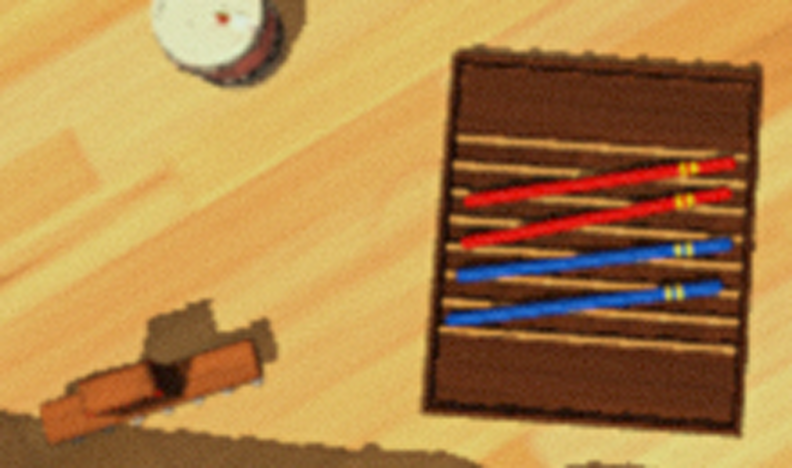

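The crop confirms the layout: rake handle at about (175,305), slightly tipped in perspective, and the tray corners are clear. I move above the rake and align with it.

```bash
python3 -m jog '[{"grip":-1,"slide":[-4.47,-2.06,0],"yaw":0},{"grip":-1,"slide":[-4.47,-2.06,0],"yaw":0},{"grip":-1,"slide":[-4.47,-2.06,0],"yaw":0},{"grip":-1,"slide":[-4.47,-2.06,0],"yaw":0},{"grip":-1,"slide":[-4.47,-2.06,0],"yaw":0},{"grip":-1,"slide":[-4.47,-2.06,0],"yaw":0},{"grip":-1,"slide":[-4.47,-2.06,0],"yaw":0},{"grip":-1,"slide":[-4.47,-2.06,0],"yaw":0}]'
python3 -m jog '[{"grip":-1,"slide":[0,0,0],"yaw":0.121},{"grip":-1,"slide":[0,0,0],"yaw":0.121},{"grip":-1,"slide":[0,0,0],"yaw":0.121},{"grip":-1,"slide":[0,0,0],"yaw":0.121},{"grip":-1,"slide":[0,0,0],"yaw":0.121},{"grip":-1,"slide":[0,0,0],"yaw":0.121},{"grip":-1,"slide":[0,0,0],"yaw":0.121},{"grip":-1,"slide":[0,0,0],"yaw":0.121}]'
cat >> h.py <<'E'
def plan(target,heading,n=None):
    """tool-frame slide (cm) at the present heading and yaw needed (tool y heading)"""
    o=manip.get_obs(); M=R.from_quat(o['ee_rot']).as_matrix()
    h=np.arctan2(M[1,1],M[0,1]); d=M.T@(np.array(target)-o['position'])*100
    print('t',round(o['clock'],2),'pos',np.round(o['position'],4),'h',round(h,4),'tilt',np.round(M[:2,2],4),'F',np.round(o['ft_force'],2),'T',np.round(o['torque'],2),'w',round(o['grip_width'],3),'gf',round(o['grasp_force'],1),'q',np.round(o['joint_pos'],2))
    if target is not None: print('slide',np.round(d,2),'yaw',round(h-heading,4))
E
python3 - <<'E'
from fit import *
from scipy.optimize import least_squares
plan([.48,.3305,.304],.295)
c=manip.calibration('top')
px=np.array([[266.4,213.3],[351.7,218],[345.5,320.8],[257.5,314.4]])
mod=np.array([[.104,.091,.024],[.104,-.091,.024],[-.104,-.091,.024],[-.104,.091,.024]])
f=lambda p:(proj(mod@R.from_euler('z',p[2]).as_matrix().T+[p[0],p[1],0],c)-px).ravel()
r=least_squares(f,[.56,.08,-.09]);print(r.x,r.fun.round(1))
im=manip.camera('wrist');cw=manip.calibration('wrist');cv2.imwrite('pics/w1.png',im)
manip.camera('top')
W=[]
for n,cc in(('wrist',cw),('top',c)):
    for m in manip.masks_of('rake',n)[:1]:
        W.append((cc,m['region'].astype(float)));print(n,m['conf'],m['centre'],m['region'].sum())
print(fit('rake',np.array([.48,.33,.295]),W[:1]),fit('rake',np.array([.48,.33,.295]),W))
E
```

```text
clock: 2.05
position: [0.4811, 0.3291, 0.3042]
ee_rot: [0.153, 0.988, 0.0, 0.0]
ft_force: [0.8, 0.8, 0.1]
grip_width: 1.004
grasp_force: 0.0
clock: 2.85
position: [0.4799, 0.3308, 0.304]
ee_rot: [0.597, 0.802, 0.0, -0.0]
ft_force: [-0.4, 0.1, -0.2]
grip_width: 1.0
grasp_force: 0.0
t 2.85 pos [0.4799 0.3308 0.304 ] h 0.2911 tilt [0.0001 0.0002] F [-0.35  0.13 -0.15] T [-0.06  0.01 -0.01] w 1.0 gf 0.0 q [-0.91  0.24  0.27  1.59 -0.06  1.32 -0.34]
slide [-0.03  0.    0.  ] yaw -0.0039
[ 0.56211706  0.07551549 -0.08754889] [-0.8  0.5  0.5  1.4  1.  -1.  -0.6 -0.8]
wrist 0.61 [319.9, 207.6] 3514
top 0.74 [179.6, 310.3] 888
(array([0.47910497, 0.32844249, 0.28419808]), np.float64(0.05786530461797701)) (array([0.47939229, 0.32874485, 0.28227393]), np.float64(0.15628253336304065))
```

View pics/w1.png

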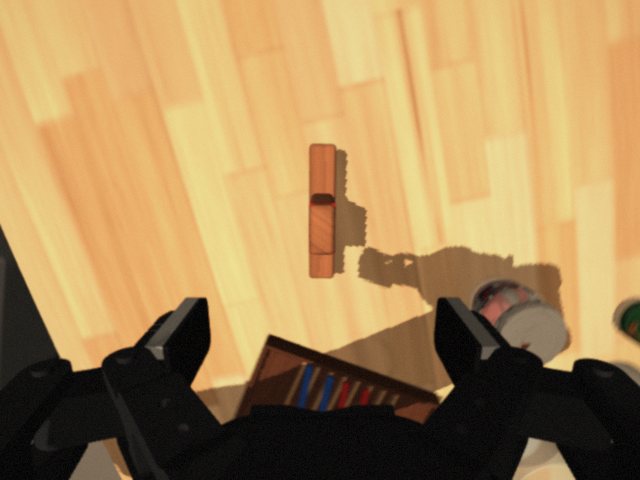

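The rake at pixel (322,210) is aligned with the tool. I descend and grip it.

```bash
python3 -m jog '[{"grip":-1,"slide":[-0.19,-0.1,3],"yaw":0.007},{"grip":-1,"slide":[0,0,4],"yaw":0},{"grip":-1,"slide":[0,0,4],"yaw":0},{"grip":-1,"slide":[0,0,4],"yaw":0},{"grip":-1,"slide":[0,0,2],"yaw":0},{"grip":-1,"slide":[0,0,0.8],"yaw":0},{"grip":-1,"slide":[0,0,0],"yaw":0}]' 60
python3 -m jog '[{"grip":1,"slide":[0,0,0],"yaw":0},{"grip":1,"slide":[0,0,0],"yaw":0},{"grip":1,"slide":[0,0,0],"yaw":0},{"grip":1,"slide":[0,0,0],"yaw":0},{"grip":1,"slide":[0,0,0],"yaw":0},{"grip":1,"slide":[0,0,0],"yaw":0},{"grip":1,"slide":[0,0,0],"yaw":0},{"grip":1,"slide":[0,0,0],"yaw":0}]' 60
python3 -c "
from h import *
plan([.48,.33,.126],.284)"
```

```text
clock: 3.75
position: [0.4793, 0.3285, 0.1254]
ee_rot: [0.597, 0.802, -0.001, -0.0]
ft_force: [0.3, 0.4, 1.0]
grip_width: 1.003
grasp_force: 0.0
clock: 4.55
position: [0.4797, 0.3288, 0.1265]
ee_rot: [0.598, 0.802, 0.0, -0.0]
ft_force: [-1.5, -0.7, 6.2]
grip_width: 0.231
grasp_force: 58.5
t 4.55 pos [0.4797 0.3288 0.1265] h 0.289 tilt [0.0004 0.0006] F [-1.52 -0.67  6.23] T [-0.24  0.37  0.  ] w 0.231 gf 58.5 q [-0.88  0.4   0.25  1.78 -0.12  0.97 -0.3 ]
slide [0.1  0.07 0.05] yaw 0.005
```

```bash
python3 -m jog '[{"grip":1,"slide":[0,0,-1],"yaw":0},{"grip":1,"slide":[0,0,-2.5],"yaw":0},{"grip":1,"slide":[0,0,-3],"yaw":0},{"grip":1,"slide":[0,0,-2],"yaw":0},{"grip":1,"slide":[0,0,0],"yaw":0},{"grip":1,"slide":[0,0,0],"yaw":0}]'
python3 -m jog '[{"grip":1,"slide":[-2,-0.59,0],"yaw":0},{"grip":1,"slide":[-4,-1.19,0],"yaw":0},{"grip":1,"slide":[-4,-1.19,0],"yaw":0},{"grip":1,"slide":[-4,-1.19,0],"yaw":0},{"grip":1,"slide":[-4,-1.19,0],"yaw":0},{"grip":1,"slide":[-3.5,-1.04,0],"yaw":0},{"grip":1,"slide":[-1.97,-0.59,0],"yaw":0}]'
python3 -m jog '[{"grip":1,"slide":[0,0,0],"yaw":0.07},{"grip":1,"slide":[0,0,0],"yaw":0.11},{"grip":1,"slide":[0,0,0],"yaw":0.11},{"grip":1,"slide":[0,0,0],"yaw":0.087},{"grip":1,"slide":[0,0,0],"yaw":0},{"grip":1,"slide":[0,0,0],"yaw":0}]'
python3 - <<'E'
from fit import *
plan([.4798,.084,.19],-.088)
ims=[]
for n in ('wrist','top','scene'):
    im=manip.camera(n); ims.append(im)
c=manip.calibration('top')
m=[m for m in manip.masks_of('tray','top')][0]
cv2.imwrite('pics/w2.png',np.hstack([cv2.resize(ims[0],(400,300)),cv2.resize(ims[1][200:350,220:420],(400,300))]))
E
```

```text
clock: 5.15
position: [0.4793, 0.3286, 0.2107]
ee_rot: [0.598, 0.802, 0.0, -0.0]
ft_force: [-0.3, -1.4, -2.3]
grip_width: 0.228
grasp_force: 59.0
clock: 5.85
position: [0.4785, 0.0803, 0.2096]
ee_rot: [0.599, 0.801, -0.001, -0.001]
ft_force: [1.0, -0.2, -1.2]
grip_width: 0.227
grasp_force: 58.9
clock: 6.45
position: [0.479, 0.0837, 0.21]
ee_rot: [0.737, 0.676, -0.001, -0.0]
ft_force: [0.3, 0.1, -1.2]
grip_width: 0.224
grasp_force: 58.9
t 6.45 pos [0.479  0.0837 0.21  ] h -0.0853 tilt [-0.0015 -0.0006] F [ 0.32  0.06 -1.2 ] T [-0.03 -0.03  0.04] w 0.224 gf 58.9 q [-0.68  0.1   0.43  1.96 -0.05  1.1  -0.31]
slide [0.04 0.08 2.  ] yaw 0.0027
```

View pics/w2.png

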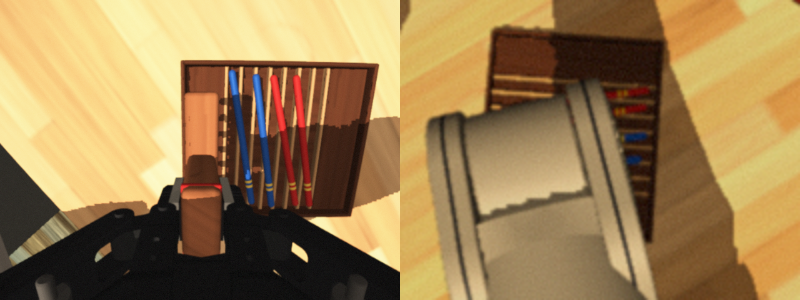

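The wrist view shows the rake over the near deck, with the ridges vertical in the image and so aligned. I'll check the tray pose from the rim corners at about (291,99), (605,104) and (562,344).

```bash
python3 - <<'E'
from fit import *
from scipy.optimize import least_squares
im=manip.camera('wrist');c=manip.calibration('wrist');t=manip.calibration('top')
px=np.array([[291,99],[605,104],[562,344]]);mod=np.array([[-.104,.091,.024],[.104,.091,.024],[.104,-.091,.024]])
W=lambda p,m:m@R.from_euler('z',p[2]).as_matrix().T+[p[0],p[1],0]
r=least_squares(lambda p:(proj(W(p,mod),c)-px).ravel(),[.56,.077,-.088]);print(r.x,r.fun.round(1))
p=r.x
# overlay: rim + ridges at z .013 + deck
v=im.copy()
for z,xs in((.024,[-.104,.104]),(.013,[-.058,-.04,.04,.056])):
    for x in xs:
        q=proj(W(p,np.array([[x,-.088,z],[x,.088,z]])),c).astype(int);cv2.line(v,q[0].tolist(),q[1].tolist(),(0,255,0),1)
o=manip.get_obs();M=R.from_quat(o['ee_rot']).as_matrix()
B=np.array([[a*.012,b*.063,.034-.1265] for a,b in((1,1),(1,-1),(-1,-1),(-1,1))])
Rz=R.from_euler('z',np.arctan2(M[1,1],M[0,1])).as_matrix()
cv2.polylines(v,[proj(B@Rz.T+o['position'],c).astype(np.int32)],True,(255,0,255),1)
cv2.imwrite('pics/w3.png',v)
plan([0,0,0],0)
E
```

```text
[ 0.5625964   0.07568342 -0.08379087] [ 0.   0.1  0.2 -2.  -0.1  2.6]
t 6.7 pos [0.4794 0.0837 0.2108] h -0.0871 tilt [-0.0002 -0.    ] F [ 0.39 -0.23 -1.28] T [ 0.   -0.02  0.02] w 0.226 gf 58.9 q [-0.68  0.1   0.43  1.96 -0.05  1.1  -0.31]
slide [-12.51 -47.03  21.09] yaw -0.0871
```

View pics/w3.png

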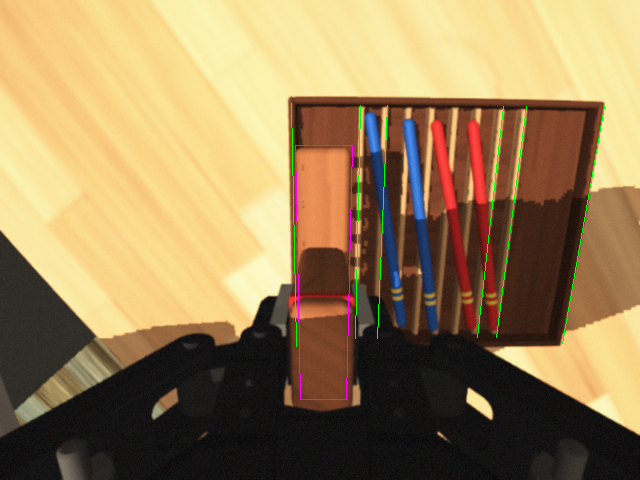

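The overlay agrees with the picture. I descend over the deck to feel for it.

```bash
python3 -m jog '[{"grip":1,"slide":[-0.05,0.15,1.5],"yaw":0},{"grip":1,"slide":[0,0,2],"yaw":0},{"grip":1,"slide":[0,0,2],"yaw":0},{"grip":1,"slide":[0,0,0.9],"yaw":0},{"grip":1,"slide":[0,0,0],"yaw":0},{"grip":1,"slide":[0,0,0],"yaw":0}]'
python3 -c "
from h import *
plan([.4808,.0828,.1415],-.086)"
for i in 1; do python3 -m jog '[{"grip":1,"slide":[0,0,0.1],"yaw":0},{"grip":1,"slide":[0,0,0],"yaw":0}]'; done
python3 -m jog '[{"grip":1,"slide":[0,0,0.1],"yaw":0},{"grip":1,"slide":[0,0,0],"yaw":0}]'
```

```text
clock: 7.3
position: [0.4813, 0.0832, 0.1475]
ee_rot: [0.737, 0.675, 0.0, 0.0]
ft_force: [1.2, -0.3, -0.2]
grip_width: 0.23
grasp_force: 58.9
t 7.3 pos [0.4813 0.0832 0.1475] h -0.0879 tilt [0.0006 0.0002] F [ 1.18 -0.28 -0.23] T [ 0.04 -0.01 -0.02] w 0.23 gf 58.9 q [-0.66  0.19  0.43  2.01 -0.1   0.96 -0.27]
slide [-0.04 -0.04  0.6 ] yaw -0.0019
clock: 7.5
position: [0.4813, 0.0833, 0.1466]
ee_rot: [0.737, 0.675, 0.001, 0.0]
ft_force: [-0.2, -0.3, -1.7]
grip_width: 0.229
grasp_force: 58.9
clock: 7.7
position: [0.4809, 0.0832, 0.145]
ee_rot: [0.737, 0.675, 0.0, -0.0]
ft_force: [-0.3, 0.6, -2.0]
grip_width: 0.224
grasp_force: 58.9
```

```bash
python3 -m jog '[{"grip":1,"slide":[0,0,0.1],"yaw":0},{"grip":1,"slide":[0,0,0.1],"yaw":0},{"grip":1,"slide":[0,0,0],"yaw":0}]' | grep -E "pos|force"
for i in 1; do python3 -m jog '[{"grip":1,"slide":[0,0,0.05],"yaw":0},{"grip":1,"slide":[0,0,0],"yaw":0}]'| grep -E "pos|ft_f"; done
python3 -m jog '[{"grip":1,"slide":[0,0,0.05],"yaw":0},{"grip":1,"slide":[0,0,0],"yaw":0}]'| grep -E "pos|ft_f"
```

```text
position: [0.4808, 0.0831, 0.1427]
ft_force: [-0.1, -0.8, -2.5]
grasp_force: 58.9
position: [0.4809, 0.0831, 0.1423]
ft_force: [-0.0, -0.4, -0.6]
position: [0.4809, 0.0831, 0.1418]
ft_force: [-0.7, 0.1, -1.3]
```

```bash
python3 -m jog '[{"grip":1,"slide":[0,0,0.05],"yaw":0},{"grip":1,"slide":[0,0,0],"yaw":0}]'| grep -E "pos|ft_f"
python3 -m jog '[{"grip":1,"slide":[0,0,0.05],"yaw":0},{"grip":1,"slide":[0,0,0],"yaw":0}]'| grep -E "pos|ft_f"
python3 -m jog '[{"grip":1,"slide":[0,0,0.05],"yaw":0},{"grip":1,"slide":[0,0,0],"yaw":0}]'| grep -E "pos|ft_f"
```

```text
position: [0.4809, 0.0832, 0.1413]
ft_force: [-0.3, -0.4, -2.3]
position: [0.4809, 0.0831, 0.1409]
ft_force: [0.4, 0.2, -2.7]
position: [0.4809, 0.0831, 0.1404]
ft_force: [-0.5, 0.2, -1.4]
```

```bash
python3 -m jog '[{"grip":1,"slide":[0,0,0.05],"yaw":0},{"grip":1,"slide":[0,0,0],"yaw":0}]'| grep -E "pos|ft_f"
python3 -m jog '[{"grip":1,"slide":[0,0,0.05],"yaw":0},{"grip":1,"slide":[0,0,0],"yaw":0}]'| grep -E "pos|ft_f"
python3 -m jog '[{"grip":1,"slide":[0,0,0.05],"yaw":0},{"grip":1,"slide":[0,0,0],"yaw":0}]'| grep -E "pos|ft_f"
```

```text
position: [0.4809, 0.0831, 0.1398]
ft_force: [0.7, 0.6, -1.0]
position: [0.481, 0.0831, 0.1397]
ft_force: [-0.9, -0.1, 3.1]
position: [0.4811, 0.0831, 0.1396]
ft_force: [-4.0, -1.2, 10.3]
```

Contact came at TCP z ≈ 0.1398. I back off 0.5 mm to keep light contact and begin combing.

```bash
python3 -m jog '[{"grip":1,"slide":[0,0,-0.05],"yaw":0},{"grip":1,"slide":[0,0,0],"yaw":0}]'| grep -E "pos|ft_f"
python3 -m jog '[{"grip":1,"slide":[0,0.2,0],"yaw":0},{"grip":1,"slide":[0,0.3,0],"yaw":0},{"grip":1,"slide":[0,0.3,0],"yaw":0},{"grip":1,"slide":[0,0.3,0],"yaw":0}]'| grep -E "pos|ft_f"
python3 -m jog '[{"grip":1,"slide":[0,0.3,0],"yaw":0},{"grip":1,"slide":[0,0.3,0],"yaw":0},{"grip":1,"slide":[0,0.3,0],"yaw":0},{"grip":1,"slide":[0,0.3,0],"yaw":0}]'| grep -E "pos|ft_f"
```

```text
position: [0.481, 0.0832, 0.1396]
ft_force: [-2.2, -1.0, 4.8]
position: [0.4918, 0.0825, 0.1396]
ft_force: [-3.9, 0.3, 7.6]
position: [0.5037, 0.0815, 0.1396]
ft_force: [-4.8, 0.5, 8.8]
```

```bash
python3 -m jog '[{"grip":1,"slide":[0,0.3,-0.02],"yaw":0},{"grip":1,"slide":[0,0.3,-0.02],"yaw":0},{"grip":1,"slide":[0,0.3,0],"yaw":0},{"grip":1,"slide":[0,0.3,0],"yaw":0}]'| grep -E "pos|ft_f"
python3 - <<'E'
from h import *
im=manip.camera('wrist'); cv2.imwrite('pics/w4.png',im)
E
```

```text
position: [0.516, 0.08, 0.1396]
ft_force: [0.5, -0.2, -0.6]
```

View pics/w4.png

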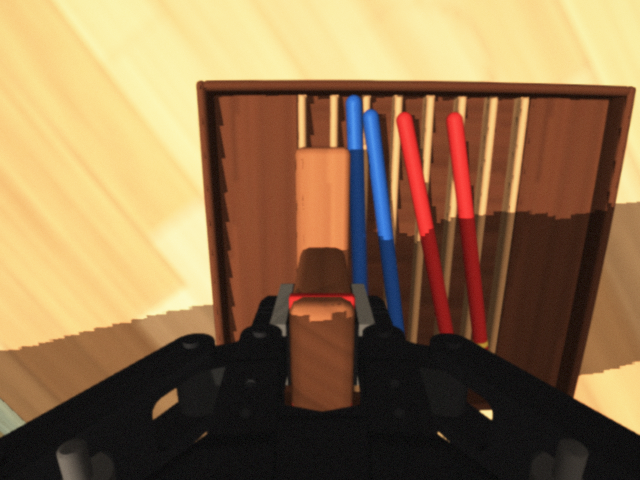

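The first blue stick is now parallel at column ~355, over the second groove; the other three are still slanted. I continue with slightly more contact.

```bash
python3 -m jog '[{"grip":1,"slide":[0,0.3,0.02],"yaw":0},{"grip":1,"slide":[0,0.3,0],"yaw":0},{"grip":1,"slide":[0,0.3,0],"yaw":0},{"grip":1,"slide":[0,0.2,0],"yaw":0}]'| grep -E "pos|ft_f"
python3 -m jog '[{"grip":1,"slide":[0,0.3,0],"yaw":0},{"grip":1,"slide":[0,0.3,0],"yaw":0},{"grip":1,"slide":[0,0.3,0],"yaw":0}]'| grep -E "pos|ft_f"
python3 - <<'E'
from h import *
im=manip.camera('wrist'); cv2.imwrite('pics/w5.png',im[60:400,180:])
plan([.5,.08,.139],-.086)
E
```

```text
position: [0.5271, 0.079, 0.1396]
ft_force: [-1.0, -0.2, 1.3]
position: [0.5338, 0.0785, 0.1394]
ft_force: [-21.1, 0.1, 22.5]
t 11.8 pos [0.5337 0.0786 0.1394] h -0.0878 tilt [-0.0071  0.0004] F [-15.81   0.69  16.07] T [ 0.21  4.08 -0.15] w 0.227 gf 61.6 q [-0.6   0.32  0.43  1.88 -0.16  0.98 -0.19]
slide [-0.15 -3.37  0.06] yaw -0.0018
```

View pics/w5.png

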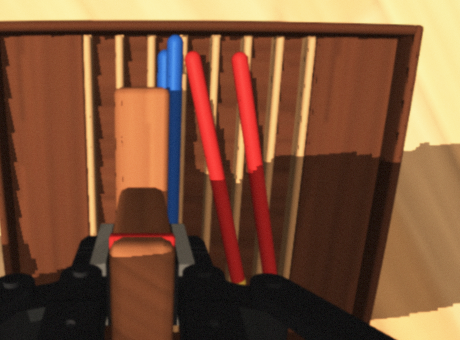

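Two blue sticks are side by side at crop columns 163 and 175, and the force jumped, so one is wedged. I back off.

```bash
python3 -m jog '[{"grip":1,"slide":[0,-0.3,0],"yaw":0},{"grip":1,"slide":[0,-0.3,0],"yaw":0},{"grip":1,"slide":[0,-0.3,0],"yaw":0},{"grip":1,"slide":[0,0,0],"yaw":0},{"grip":1,"slide":[0,0,0],"yaw":0}]'| grep -E "pos|ft_f"
python3 - <<'E'
from h import *
im=manip.camera('wrist'); cv2.imwrite('pics/w6.png',im[60:400,180:])
E
```

```text
position: [0.5266, 0.0791, 0.1396]
ft_force: [-1.3, -0.8, 0.6]
```

View pics/w6.png

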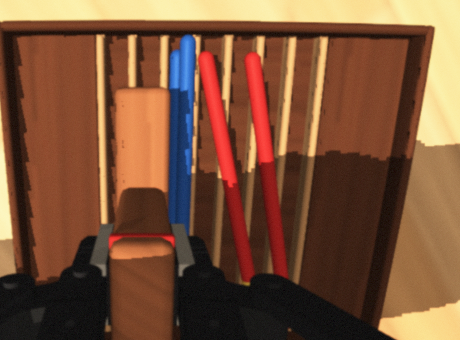

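Two blues sit over the same groove (crop columns 175 and 188), and the second rests on the first and on a ridge, so it can't drop by backing off. Pushing it back over from the far side is mechanically easier, so I'll lift, land on the far deck and comb back towards −x.

```bash
python3 -m jog '[{"grip":1,"slide":[0,0,-1],"yaw":0},{"grip":1,"slide":[0,0,-2],"yaw":0},{"grip":1,"slide":[0,0,-2],"yaw":0},{"grip":1,"slide":[0,2,0],"yaw":0},{"grip":1,"slide":[0,3,0],"yaw":0},{"grip":1,"slide":[0,3,0],"yaw":0},{"grip":1,"slide":[0,2.5,0],"yaw":0},{"grip":1,"slide":[0,1.2,0],"yaw":0}]'| grep -E "pos|ft_f"
python3 -m jog '[{"grip":1,"slide":[0,0,0],"yaw":0},{"grip":1,"slide":[0,0,0],"yaw":0},{"grip":1,"slide":[0,0,0],"yaw":0}]'| grep -E "pos|ft_f"
python3 - <<'E'
from h import *
plan([.6442,.0686,.1415],-.086)
im=manip.camera('wrist'); cv2.imwrite('pics/w7.png',im)
E
```

```text
position: [0.645, 0.0685, 0.1899]
ft_force: [-0.0, -0.6, -2.4]
position: [0.6427, 0.069, 0.1898]
ft_force: [0.3, -0.0, -1.5]
t 13.45 pos [0.6427 0.069  0.1898] h -0.0878 tilt [-0.0003  0.0004] F [ 0.27 -0.01 -1.45] T [-0.09  0.   -0.02] w 0.226 gf 59.3 q [-0.51  0.48  0.45  1.56 -0.22  1.15 -0.11]
slide [-0.03  0.16  4.83] yaw -0.0018
```

View pics/w7.png

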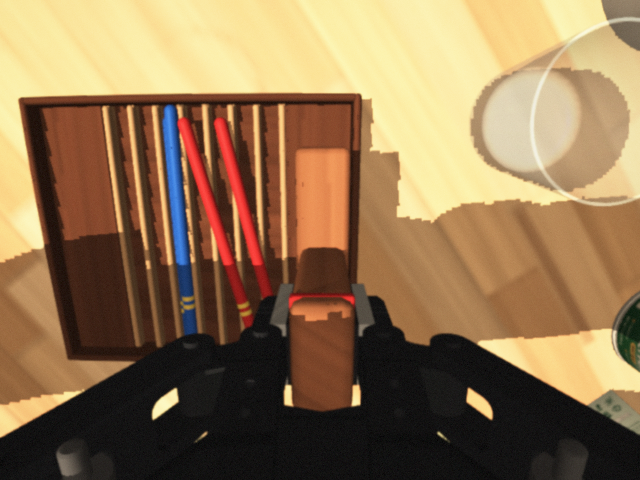

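That was the tenth and last view: one blue lies on the third groove/ridge at column ~178, and the reds slant at ~215 and ~245. The rake is over the free far deck. From here I measure numerically. Descending.

```bash
python3 -m jog '[{"grip":1,"slide":[0,0.15,1.5],"yaw":0},{"grip":1,"slide":[0,0,2],"yaw":0},{"grip":1,"slide":[0,0,1],"yaw":0},{"grip":1,"slide":[0,0,0.3],"yaw":0},{"grip":1,"slide":[0,0,0],"yaw":0},{"grip":1,"slide":[0,0,0],"yaw":0}]'| grep -E "pos|ft_f"
python3 -m jog '[{"grip":1,"slide":[0,0,0.05],"yaw":0},{"grip":1,"slide":[0,0,0],"yaw":0}]'| grep -E "pos|ft_f"
python3 -m jog '[{"grip":1,"slide":[0,0,0.05],"yaw":0},{"grip":1,"slide":[0,0,0],"yaw":0}]'| grep -E "pos|ft_f"
```

```text
position: [0.6452, 0.0687, 0.1423]
ft_force: [0.8, 0.4, -1.7]
position: [0.645, 0.0687, 0.1416]
ft_force: [1.4, 0.4, -2.4]
position: [0.6448, 0.0687, 0.1407]
ft_force: [0.4, -0.0, -1.7]
```

```bash
python3 -m jog '[{"grip":1,"slide":[0,0,0.05],"yaw":0},{"grip":1,"slide":[0,0,0],"yaw":0}]'| grep -E "pos|ft_f"
python3 -m jog '[{"grip":1,"slide":[0,0,0.04],"yaw":0},{"grip":1,"slide":[0,0,0],"yaw":0}]'| grep -E "pos|ft_f"

```

```text
position: [0.6447, 0.0687, 0.14]
ft_force: [-0.3, 0.2, -1.2]
position: [0.6448, 0.0687, 0.1398]
ft_force: [-0.9, -0.4, -0.2]
```

```bash
python3 -m jog '[{"grip":1,"slide":[0,0,0.02],"yaw":0},{"grip":1,"slide":[0,0,0],"yaw":0}]'| grep -E "pos|ft_f"
python3 -m jog '[{"grip":1,"slide":[0,-0.2,0],"yaw":0},{"grip":1,"slide":[0,-0.3,0],"yaw":0},{"grip":1,"slide":[0,-0.3,0],"yaw":0},{"grip":1,"slide":[0,-0.3,0],"yaw":0}]'| grep -E "pos|ft_f"
python3 -m jog '[{"grip":1,"slide":[0,-0.3,0],"yaw":0},{"grip":1,"slide":[0,-0.3,0],"yaw":0},{"grip":1,"slide":[0,-0.3,0],"yaw":0}]'| grep -E "pos|ft_f"
```

```text
position: [0.6448, 0.0687, 0.1398]
ft_force: [-1.4, -1.0, 2.3]
position: [0.6338, 0.0697, 0.1398]
ft_force: [0.9, -0.9, 2.3]
position: [0.6248, 0.0705, 0.1397]
ft_force: [2.2, -0.4, 2.5]
```

```bash
cat >> h.py <<'E'
TR=(.5625,.0757,-.086)
def sticks(cam='wrist',ys=(.075,.068,.04,0,-.04,-.068,-.075),z=.014):
    im=manip.camera(cam); c=manip.calibration(cam); xs=np.arange(-.064,.0641,.0005)
    hsv=cv2.cvtColor(cv2.GaussianBlur(im,(3,3),0),cv2.COLOR_BGR2HSV)
    Rz=R.from_euler('z',TR[2]).as_matrix()
    for y in ys:
        P=np.c_[xs,xs*0+y,xs*0+z]@Rz.T+[TR[0],TR[1],0]
        q=proj(P,c).astype(np.float32)
        s=cv2.remap(hsv,q[:,0][None],q[:,1][None],cv2.INTER_NEAREST)[0].astype(int)
        vis=(q[:,0]>0)&(q[:,0]<639)&(q[:,1]>0)&(q[:,1]<479)
        out=[]
        for nm,m in (('B',(abs(s[:,0]-112)<14)&(s[:,1]>150)&(s[:,2]>40)),('R',((s[:,0]<5)|(s[:,0]>174))&(s[:,1]>190)&(s[:,2]>60))):
            m=(m&vis).astype(int); e=np.flatnonzero(np.diff(np.r_[0,m,0])).reshape(-1,2)
            out+=[f"{nm}{xs[a]*1e3:.0f}..{xs[b-1]*1e3:.0f}" for a,b in e if b-a>5]
        print(cam,f"y={y*1e3:.0f}",' '.join(out))
E
python3 -m jog '[{"grip":1,"slide":[0,-0.3,0],"yaw":0},{"grip":1,"slide":[0,-0.3,0],"yaw":0},{"grip":1,"slide":[0,-0.3,0],"yaw":0}]'| grep -E "pos|ft_f"
python3 -c "
from h import *
sticks();sticks('top')"
```

```text
position: [0.6158, 0.0713, 0.1397]
ft_force: [2.8, -0.2, 3.3]
wrist y=75 B-21..-13 R-8..-4 R7..14
wrist y=68 B-21..-13 R-6..-2 R12..16
wrist y=40 B-21..-13 R1..5 R12..15 R17..20
wrist y=0 B-21..-13 R8..15 R20..28
wrist y=-40 B-21..-13
wrist y=-68 
wrist y=-75 
top y=75 
top y=68 
top y=40 
top y=0 
top y=-40 
top y=-68 
top y=-75 R36..44
```

```bash
python3 -m jog '[{"grip":1,"slide":[0,-0.3,0],"yaw":0},{"grip":1,"slide":[0,-0.3,0],"yaw":0},{"grip":1,"slide":[0,-0.3,0],"yaw":0}]'| grep -E "pos|ft_f"
python3 -c "
from h import *
sticks(ys=(.075,.04,0))"
python3 -m jog '[{"grip":1,"slide":[0,-0.3,0],"yaw":0},{"grip":1,"slide":[0,-0.2,0],"yaw":0},{"grip":1,"slide":[0,-0.2,0],"yaw":0}]'| grep -E "pos|ft_f"
python3 -c "
from h import *
sticks(ys=(.075,.04,0))"
```

```text
position: [0.6068, 0.072, 0.1396]
ft_force: [2.7, -0.2, 4.6]
wrist y=75 B-22..-13 R-5..-1 R24..31
wrist y=40 B-22..-13 R-3..-0 R1..5 R24..29
wrist y=0 B-22..-13 R6..13 R24..29
position: [0.5998, 0.0727, 0.1395]
ft_force: [1.9, -1.5, 4.1]
wrist y=75 B-21..-12 R-4..0 R32..35
wrist y=40 B-21..-12 R2..6
wrist y=0 B-22..-13 R6..13
```

```bash
python3 -m jog '[{"grip":1,"slide":[0,-0.2,-0.01],"yaw":0},{"grip":1,"slide":[0,-0.2,0],"yaw":0},{"grip":1,"slide":[0,-0.2,0],"yaw":0}]'| grep -E "pos|ft_f"
python3 -c "
from h import *
sticks(ys=(.075,.04,0))"
python3 -m jog '[{"grip":1,"slide":[0,-0.2,0],"yaw":0},{"grip":1,"slide":[0,-0.2,0],"yaw":0},{"grip":1,"slide":[0,-0.2,0],"yaw":0}]'| grep -E "pos|ft_f"
python3 -c "
from h import *
sticks(ys=(.075,.04,0))"
```

```text
position: [0.5939, 0.0732, 0.1396]
ft_force: [2.1, -0.3, 3.3]
wrist y=75 B-22..-12 R-2..2 R32..35
wrist y=40 B-22..-13 R-2..6
wrist y=0 B-22..-13 R3..11
position: [0.5878, 0.0737, 0.1395]
ft_force: [2.4, -0.6, 3.6]
wrist y=75 B-22..-12 R17..19 R32..35
wrist y=40 B-22..-12
wrist y=0 B-22..-13
```

```bash
python3 -m jog '[{"grip":1,"slide":[0,-0.2,0],"yaw":0},{"grip":1,"slide":[0,-0.3,0],"yaw":0},{"grip":1,"slide":[0,-0.3,0],"yaw":0},{"grip":1,"slide":[0,-0.3,0],"yaw":0},{"grip":1,"slide":[0,-0.2,0],"yaw":0}]'| grep -E "pos|ft_f"
python3 -c "
from h import *
sticks(ys=(.077,.075,.04,0))"
python3 -m jog '[{"grip":1,"slide":[0,-0.2,0],"yaw":0},{"grip":1,"slide":[0,-0.2,0],"yaw":0},{"grip":1,"slide":[0,-0.2,0],"yaw":0}]'| grep -E "pos|ft_f"
python3 -c "
from h import *
sticks(ys=(.075,.04,0))"
```

```text
position: [0.5747, 0.0749, 0.1396]
ft_force: [1.8, -0.0, 2.2]
wrist y=77 B-22..-12 R16..19 R28..34
wrist y=75 B-22..-12 R16..19 R32..35
wrist y=40 B-22..-12 R28..35
wrist y=0 B-22..-13 R27..35
position: [0.5689, 0.0754, 0.1395]
ft_force: [2.8, -0.6, 2.1]
wrist y=75 B-22..-12 R12..14 R16..19 R32..35
wrist y=40 B-22..-12 R27..35
wrist y=0 B-22..-13 R27..35
```

```bash
python3 -m jog '[{"grip":1,"slide":[0,-0.2,0],"yaw":0},{"grip":1,"slide":[0,-0.2,0],"yaw":0}]'| grep -E "pos|ft_f"
python3 -m jog '[{"grip":1,"slide":[0,-0.2,0],"yaw":0},{"grip":1,"slide":[0,-0.2,0],"yaw":0}]'| grep -E "pos|ft_f"
python3 -c "
from h import *
sticks(ys=(.075,.04,0))"
```

```text
position: [0.5649, 0.0757, 0.1395]
ft_force: [2.7, 0.5, 1.3]
position: [0.561, 0.0761, 0.1396]
ft_force: [1.6, 0.1, 2.4]
wrist y=75 B-23..-16 R16..19 R32..35
wrist y=40 B-23..-17 R12..19 R27..30 R32..35
wrist y=0 B-23..-18 R12..18 R27..34
```

Red sticks are now in grooves +16 and +32, and the blue is moving. I continue.

```bash
python3 -m jog '[{"grip":1,"slide":[0,-0.2,0],"yaw":0},{"grip":1,"slide":[0,-0.2,0],"yaw":0}]'| grep -E "pos|ft_f"
python3 -c "
from h import *
sticks(ys=(.075,.04))"
python3 -m jog '[{"grip":1,"slide":[0,-0.2,0],"yaw":0},{"grip":1,"slide":[0,-0.2,0],"yaw":0}]'| grep -E "pos|ft_f"
python3 -c "
from h import *
sticks(ys=(.075,.04))"
```

```text
position: [0.557, 0.0764, 0.1396]
ft_force: [1.4, -0.2, 1.4]
wrist y=75 B-26..-17 R16..19 R27..30 R32..35
wrist y=40 B-26..-21 R11..19 R27..30 R32..34
position: [0.553, 0.0768, 0.1395]
ft_force: [2.7, -0.2, 2.0]
wrist y=75 B-31..-16 R16..19 R27..30 R32..35
wrist y=40 B-31..-26 R11..19 R31..34
```

```bash
python3 -m jog '[{"grip":1,"slide":[0,-0.2,0],"yaw":0},{"grip":1,"slide":[0,-0.2,0],"yaw":0}]'| grep -E "pos|ft_f"
python3 -m jog '[{"grip":1,"slide":[0,-0.2,0],"yaw":0},{"grip":1,"slide":[0,-0.2,0],"yaw":0}]'| grep -E "pos|ft_f"
python3 -c "
from h import *
sticks(ys=(.077,.075,.04))"
```

```text
position: [0.549, 0.0771, 0.1395]
ft_force: [1.1, 0.1, 0.8]
position: [0.545, 0.0775, 0.1396]
ft_force: [1.4, -0.5, 3.0]
wrist y=77 B-39..-32 B-23..-17 R12..14 R16..19 R28..34
wrist y=75 B-39..-32 B-23..-17 R11..14 R16..19 R32..34
wrist y=40 B-39..-33 R16..19 R27..30 R31..34
```

```bash
python3 -m jog '[{"grip":1,"slide":[0,-0.2,0],"yaw":0},{"grip":1,"slide":[0,-0.1,0],"yaw":0}]'| grep -E "pos|ft_f"
python3 -m jog '[{"grip":1,"slide":[0,-0.1,0],"yaw":0},{"grip":1,"slide":[0,-0.1,0],"yaw":0}]'| grep -E "pos|ft_f"
python3 -c "
from h import *
sticks(ys=(.077,.075,.04))"
```

```text
position: [0.542, 0.0778, 0.1396]
ft_force: [1.3, -0.0, -0.1]
position: [0.5401, 0.0779, 0.1396]
ft_force: [1.5, -0.8, 1.3]
wrist y=77 B-39..-32 B-23..-17 R16..19 R28..34
wrist y=75 B-38..-32 B-23..-17 R11..14 R16..19 R27..29 R32..34
wrist y=40 R11..14 R16..19 R27..30 R32..34
```

The blue stick stays put as the rake passes over it, so it has dropped. I comb on to the near deck.

```bash
python3 -m jog '[{"grip":1,"slide":[0,-0.3,0],"yaw":0},{"grip":1,"slide":[0,-0.4,0],"yaw":0},{"grip":1,"slide":[0,-0.4,0],"yaw":0},{"grip":1,"slide":[0,-0.4,0],"yaw":0},{"grip":1,"slide":[0,-0.4,0],"yaw":0}]'| grep -E "pos|ft_f"
python3 -m jog '[{"grip":1,"slide":[0,-0.4,0],"yaw":0},{"grip":1,"slide":[0,-0.4,0],"yaw":0},{"grip":1,"slide":[0,-0.4,0],"yaw":0},{"grip":1,"slide":[0,-0.4,0],"yaw":0},{"grip":1,"slide":[0,-0.4,0],"yaw":0},{"grip":1,"slide":[0,-0.4,0],"yaw":0}]'| grep -E "pos|ft_f"
python3 -m jog '[{"grip":1,"slide":[0,-0.4,0],"yaw":0},{"grip":1,"slide":[0,-0.4,0],"yaw":0},{"grip":1,"slide":[0,-0.2,0],"yaw":0},{"grip":1,"slide":[0,0,0],"yaw":0}]'| grep -E "pos|ft_f"
python3 -c "
from h import *
sticks()"
```

```text
position: [0.5208, 0.0796, 0.1396]
ft_force: [1.6, 0.4, 1.4]
position: [0.4971, 0.0817, 0.1396]
ft_force: [0.9, -0.1, 2.2]
position: [0.487, 0.0826, 0.1396]
ft_force: [-0.8, 0.1, 4.5]
wrist y=75 B-39..-33 B-23..-18 R10..13 R16..19 R26..30 R32..34
wrist y=68 B-39..-33 B-23..-17 R11..13 R16..18 R26..29 R31..34
wrist y=40 B-39..-33 B-23..-18 R10..13 R15..18 R26..29 R31..34
wrist y=0 B-39..-33 B-23..-17 R10..18 R26..34
wrist y=-40 B-23..-18 R10..18 R26..34
wrist y=-68 
wrist y=-75
```

All four sticks are parallel, and the rake feet slid over them with no resistance. Now I set the rake down to the left of the tray.

```bash
python3 -m jog '[{"grip":1,"slide":[0,0,-1],"yaw":0},{"grip":1,"slide":[0,0,-2],"yaw":0},{"grip":1,"slide":[0,0,-2.5],"yaw":0},{"grip":1,"slide":[0,0,-1],"yaw":0},{"grip":1,"slide":[2,0,0],"yaw":0},{"grip":1,"slide":[3.5,-0.1,0],"yaw":0},{"grip":1,"slide":[3.5,-0.1,0],"yaw":0},{"grip":1,"slide":[3.5,-0.1,0],"yaw":0}]'| grep -E "pos|ft_f"
python3 -m jog '[{"grip":1,"slide":[3.5,-0.1,0],"yaw":0},{"grip":1,"slide":[2.2,0,0],"yaw":0},{"grip":1,"slide":[1,0,0],"yaw":0},{"grip":1,"slide":[0,0,0],"yaw":0},{"grip":1,"slide":[0,0,2],"yaw":0},{"grip":1,"slide":[0,0,2.5],"yaw":0},{"grip":1,"slide":[0,0,1.5],"yaw":0},{"grip":1,"slide":[0,0,0],"yaw":0}]'| grep -E "pos|ft_f"
python3 -c "
from h import *
plan([.5,.275,.1265],-.086);sticks('top')"
```

```text
position: [0.495, 0.2085, 0.2042]
ft_force: [1.0, 0.2, -1.4]
position: [0.4994, 0.2722, 0.1426]
ft_force: [-0.1, -0.4, -0.4]
t 23.5 pos [0.4994 0.2722 0.1426] h -0.0895 tilt [-0.0032 -0.0027] F [-0.14 -0.45 -0.37] T [-0.04  0.03  0.05] w 0.225 gf 59.2 q [-0.85  0.37  0.32  1.8  -0.13  1.   -0.56]
slide [0.29 0.04 1.61] yaw -0.0035
top y=75 B-36..-33 B-22..-16 R12..20 R29..34
top y=68 B-36..-32 B-21..-16 R12..18 R27..35
top y=40 B-36..-33 B-22..-16 R12..18 R29..35
top y=0 B-38..-32 B-21..-17 R12..18 R27..35
top y=-40 B-23..-17 R11..19 R28..33
top y=-68 B-37..-32 B-21..-17 R11..18 R27..33
top y=-75 B-22..-17 R11..19 R28..34
```

```bash
python3 -m jog '[{"grip":1,"slide":[0,0,0.7],"yaw":0},{"grip":1,"slide":[0,0,0.5],"yaw":0},{"grip":1,"slide":[0,0,0.1],"yaw":0},{"grip":1,"slide":[0,0,0],"yaw":0},{"grip":1,"slide":[0,0,0],"yaw":0}]'| grep -E "pos|ft_f"
python3 -m jog '[{"grip":1,"slide":[0,0,0.1],"yaw":0},{"grip":1,"slide":[0,0,0],"yaw":0}]'| grep -E "pos|ft_f"
python3 -m jog '[{"grip":1,"slide":[0,0,0.05],"yaw":0},{"grip":1,"slide":[0,0,0],"yaw":0}]'| grep -E "pos|ft_f"
```

```text
position: [0.5004, 0.2743, 0.1319]
ft_force: [1.1, -1.0, -0.8]
position: [0.5003, 0.2742, 0.1307]
ft_force: [-0.9, 0.7, -1.1]
position: [0.5003, 0.2742, 0.1301]
ft_force: [0.3, 0.5, -1.3]
```

```bash
python3 -m jog '[{"grip":1,"slide":[0,0,0.1],"yaw":0},{"grip":1,"slide":[0,0,0.1],"yaw":0},{"grip":1,"slide":[0,0,0],"yaw":0}]'| grep -E "pos|ft_f"
python3 -m jog '[{"grip":1,"slide":[0,0,0.05],"yaw":0},{"grip":1,"slide":[0,0,0],"yaw":0}]'| grep -E "pos|ft_f"
python3 -m jog '[{"grip":1,"slide":[0,0,0.05],"yaw":0},{"grip":1,"slide":[0,0,0],"yaw":0}]'| grep -E "pos|ft_f"
```

```text
position: [0.5002, 0.2741, 0.1279]
ft_force: [0.2, -0.0, -1.8]
position: [0.5002, 0.2742, 0.1275]
ft_force: [-0.1, 0.6, -2.1]
position: [0.5003, 0.2742, 0.127]
ft_force: [0.6, 0.6, -2.2]
```

```bash
python3 -m jog '[{"grip":1,"slide":[0,0,0.05],"yaw":0},{"grip":1,"slide":[0,0,0],"yaw":0}]'| grep -E "pos|ft_f"
python3 -m jog '[{"grip":1,"slide":[0,0,0.03],"yaw":0},{"grip":1,"slide":[0,0,0],"yaw":0}]'| grep -E "pos|ft_f"
```

```text
position: [0.5003, 0.2742, 0.1266]
ft_force: [0.2, 0.3, -2.1]
position: [0.5004, 0.2742, 0.1266]
ft_force: [-0.7, -1.2, 1.8]
```

```bash
python3 -m jog '[{"grip":-0.2,"slide":[0,0,0],"yaw":0},{"grip":-0.2,"slide":[0,0,0],"yaw":0},{"grip":-1,"slide":[0,0,0],"yaw":0},{"grip":-1,"slide":[0,0,0],"yaw":0},{"grip":-1,"slide":[0,0,0],"yaw":0},{"grip":-1,"slide":[0,0,0],"yaw":0}]'| grep -E "pos|ft_f|wid"
python3 -m jog '[{"grip":-1,"slide":[0,0,-1],"yaw":0},{"grip":-1,"slide":[0,0,-2],"yaw":0},{"grip":-1,"slide":[0,0,-4],"yaw":0},{"grip":-1,"slide":[0,0,-4],"yaw":0},{"grip":-1,"slide":[0,0,-4],"yaw":0},{"grip":-1,"slide":[0,0,-2],"yaw":0},{"grip":-1,"slide":[0,0,0],"yaw":0},{"grip":-1,"slide":[0,0,0],"yaw":0}]'| grep -E "pos|ft_f|wid"
python3 - <<'E'
from fit import *
sticks('top');sticks('wrist')
manip.camera('top');manip.camera('wrist');manip.camera('scene')
for n in('wrist','top','scene'):
    c=manip.calibration(n)
    for m in manip.masks_of('rake',n)[:1]: print(n,m['conf'],fit('rake',np.array([.5,.274,-.088]),[(c,m['region'].astype(float))]))
c=manip.calibration('top')
for t in['tumbler','salt_shaker','jam_jar']:
    for m in manip.masks_of(t,'top')[:1]:print(t,m['conf'],np.round(m['centre']),cv2.boundingRect(cv2.findNonZero(m['region'].astype(np.uint8))))
E
```

```text
position: [0.5003, 0.2742, 0.1263]
ft_force: [0.2, -0.9, -0.1]
grip_width: 1.001
position: [0.5002, 0.2741, 0.2968]
ft_force: [0.0, -0.6, -1.1]
grip_width: 0.999
top y=75 B-36..-33 B-22..-16 R12..20 R29..34
top y=68 B-38..-32 B-21..-16 R12..19 R27..35
top y=40 B-36..-33 B-22..-16 R12..18 R29..35
top y=0 B-38..-32 B-21..-17 R12..18 R27..35
top y=-40 B-21..-17 R11..19 R28..33
top y=-68 B-37..-34 B-21..-17 R11..18 R27..33
top y=-75 B-22..-17 R11..19 R28..34
wrist y=75 B-39..-34 B-22..-17 R11..19 R27..35
wrist y=68 B-38..-34 B-22..-18 R10..18 R26..35
wrist y=40 B-39..-34 B-23..-18 R11..18 R27..34
wrist y=0 B-39..-34 B-22..-18 R11..18 R26..34
wrist y=-40 R11..18 R26..34
wrist y=-68 
wrist y=-75 
wrist 0.57 (array([ 0.49963678,  0.27338746, -0.08643503]), np.float64(0.04401719322682529))
top 0.7 (array([ 0.49917609,  0.27261619, -0.08072698]), np.float64(0.09158379305891251))
scene 0.82 (array([ 0.50014808,  0.27715768, -0.02512583]), np.float64(0.11487800219793298))
tumbler 0.59 [272. 161.] (254, 136, 40, 48)
salt_shaker 0.87 [461. 233.] (449, 222, 26, 23)
jam_jar 0.63 [200. 204.] (183, 189, 37, 36)
```

The rake stands upright at the intended spot, the sticks lie in four separate grooves, and the jar, shaker and glass have not moved.

```bash
python3 -c "
from workcell import manip
print(manip.hand_in())"
```

```text
the job is handed in; nothing more can be done
None
```

I handed the job in after about 27 s: all four chopsticks lie parallel, each down in its own groove, the rake stands upright left of the tray, and jar, shaker and glass are unmoved; when a stick wedged, the wrist force briefly reached about 22 N, so I backed off, lifted the rake and combed back from the far deck.

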